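# Open the safety-capped sweet jar

### The job

Open the jar of pink sweets so that it can be topped up: squeeze in the two red tabs of its safety cap without crushing them and, keeping them squeezed, turn the cap anticlockwise until you feel its stop, without wrenching it, then lift it off while the jar stays in its pocket. Set the cap down gently, upright, on the flat floor of the round steel dish, well inside the rim, and let go. Leave the other jars where they are.

Things in the scene. Friction and masses are not known exactly. Their poses are not given: they have to be found in the camera images.
- cap: Cream ribbed round safety cap of the pink jar, 54 mm across, 31 mm high, with two red tabs on opposite sides, 64 mm over the tabs; 70 g. Origin: centre of its underside (lower edge of the skirt); z up along its axis, y through the two tabs.
- tab_a_face (a point): Middle of the outer face of the red tab on the cap's +y side, 32 mm from the cap's axis and 16.5 mm above its underside. The tab is a flat upright pad 20 mm wide, 17 mm high (8 to 25 mm above the underside). It slides straight inward 4.2 mm to its end against a spring: 4 N to begin, 7.5 N at the end. A squeeze of more than about 75 N on a tab breaks it.
- tab_b_face (a point): The same for the red tab on the cap's -y side. Only with both tabs pressed in does the cap turn and come up past the neck's rim (unsqueezed it only rocks a little and catches). Fully in, the tabs are still 1 mm proud of the skirt (56 mm over both), so flat fingers on them carry the turn. A rubber seal pushes the cap up with 6 N, so turning takes some 0.1 N m and it rises 2 mm when free.
- neck (a point): Centre of the top of the pink jar's neck, 22 mm above the underside of the cap while it is on. Bayonet neck, 45 mm across: the squeezed cap turns anticlockwise (from above) to a hard stop; there, and in the last 4 degrees before it, it comes straight up, clear after 25 mm. The neck ring sits differently on every jar: the stop comes 27 to 82 degrees from the start and can only be felt. About 0.8 N m on the stop is too much.
- pink_jar: Clear square jar, 84 x 84 mm, 112 mm high to the neck, full of pink sweets, loose in a pocket of the wooden crate; 0.75 kg. Origin: centre of its underside; z up.
- dish: Round steel dish, 156 mm across its rim, flat floor 3 mm thick and 136 mm across, rim 11 mm high, lying loose on the counter. Origin: centre of its underside; z up.
- crate: Wooden display crate fixed on the counter, 115 x 385 mm, 50 mm high, with three square pockets in a row along its y, 120 mm apart, walls 38 mm above a 12 mm floor; each holds a jar with 1.5 mm to spare on each side. Origin: centre of its underside.
- blue_jar: The same kind of jar with blue sweets and blue tabs, in another pocket; top of its cap 146 mm above its underside. Origin: centre of its underside. To be left alone.
- green_jar: The same kind of jar with green sweets and green tabs, in another pocket; top of its cap 146 mm above its underside. Origin: centre of its underside. To be left alone.
Not all that is in view belongs to the job. There is more than one size of the cap; the one meant has the size given above.

How it is judged:
By the outcome, as a careful person would: the job done as asked, in the order asked, and still so for the second after the job is handed in, with the robot touching nothing.
It also fails if it takes over 64 s, if anything falls off the work surface, if the arm or the gripper's body presses on something with over 40 N, if the wrist force passes 120 N, or if a joint passes its speed limit or range.

### The arm

A 6-joint arm with a two-finger parallel gripper is mounted at the origin on the work surface. World frame = base frame: x ahead of the robot, y to its left, z up, the work surface at z = 0. Lengths are in m, angles in rad, forces in N, time in s.
With the tool pointing down it reaches from about 0.4 to 0.825 m from the base axis. Payload 7 kg.
Tool frame: the origin (TCP) lies midway between the tips of the shut fingers; the grasp point (between the pads) lies arm.hold_point_z behind it (arm.hold_point_z is the distance from the TCP to the grasp point, in m); z points along the fingers, y is the line along which they close (so a half turn about z gives the same grasp; the last joint's range is limited). The gripper opens to 88 mm and grips with 3 to 60 N. Pads are 19 mm wide; open, the fingers measure 130 mm over their backs; the gripper's body (78 mm by 193 mm) begins 47 mm behind the grasp point.
Start: joints at [1.468, 0.359, 0.012, 0, -1.224, -0.288], TCP at [0.257, 0.624, 0.227] pointing down, gripper open.
Joint ranges: [-3.07, 3.07], [-1.43, 2.12], [-1.02, 1.25], [-3.03, 1.67], [-3.05, -0], [-3.03, 3.03]. Speed limits (rad/s): [2.39, 2.39, 3.01, 3.14, 3.14, 3.14].

### API

Orientations are given as [roll, pitch, yaw] about the fixed x, y, z axes, in that order (R = Rz(yaw) Ry(pitch) Rx(roll)).
In Python, from station import arm gives the robot as it stands.
- The arm moves only by the shell command python3 -m crank 'ROWS' [OPENING] [FORCE]. ROWS is JSON, a list that holds one entry, the list of rows, each a list of 4 numbers: the shift along the tool's x, y, z in units of 25 mm (1.0 is 25 mm), then the turn about the tool's z in units of 5 degrees (1.0 is 5 degrees). A call has 1 to 12 rows; each row is the pose to reach, as a shift and turn from the pose commanded when the call began, along the tool's axes at that moment; what a row does not reach only later rows make up. A row lasts 1/8 s, in which the tool goes at most 62.5 mm and 10.7 degrees, less where a joint would pass 70% of its speed; a pose out of reach is approached as far as the arm can. A call with a gripper value outside its range is refused whole. OPENING is the closure, from 0 (fully open) to 1 (shut), set as the call begins (- or left out, the last holds). The fingers move at their own pace and stop on an object; FORCE is the grip in N (left out, the last holds). Time passes only in rows, so rows that repeat a pose let the fingers close. It gives the time, the measured TCP pose, the force, the opening and the grip force at its end, in the units of the state.
- arm.get_state(): the state, without advancing time (a new reading comes with each control period).
- arm.grab_frame(name): name is "scene" or "top" or "wrist"; returns (picture, depth): 400x640x3 uint8, red, green, blue; 400x640 float32, m along the optical axis (not along the pixel's ray), 0 where there is no reading.
- arm.get_calibration(name): a dict with "mtx" (3x3 intrinsics, pixels), "R" (3x3) and "t" (3): a world point X has camera coordinates R X + t; the wrist camera has in their place "mount" (4x4, takes a point from camera to tool coordinates, whose origin is the TCP and whose axes are the flange's). Camera axes: x right, y down, z forward; pixel columns grow to the right and rows downward; lengths in m; the calibration is good to about 2 mm. A picture is of the moment at which its call begins: read the wrist's pose just before it. get_calibration takes no time and is no camera call.
- arm.job_done(): hands the job in; it is judged then, once.
Trained networks look in the newest picture that a camera, given by its name, has taken for a name from the list of things; names that differ only in an ending like _2 or _b are one class to them, and where a whole thing is asked for, a point or a joint stands for the part that bears it (a point fixed in the world has none). Each returns a list of dicts, best first, with "score" (0 to 1); they miss things now and then, are a little off and sometimes report something else, mostly with a low value. They report only what shows in the picture. A call takes as long as a camera call. They do not tell look-alikes from the thing itself.
- arm.recognise(thing, camera): "extent" ([left, top, width, height] in pixels, round what is visible of it).
- arm.trace(thing, camera): "mask" (400x640 bool, what is visible of it) and "extent" ([left, top, width, height] in pixels, round what is visible of it).
The state is a dict: "t": time; "q": joint angles; "qd": joint speeds; "joint_efforts": joint torques, N m; "eef_pos": TCP position; "ee_rot": TCP orientation; "force": force on the tool from outside, world axes, zero at the start; "moment": the same for the moment, N m; "width": finger opening in m; "gripper_force": force on a finger pad.
Only numpy, scipy, OpenCV 4.12 (cv2) and the standard library are available. Lean on these libraries where they do the work, as an engineer would, in place of code of your own. Each camera call takes 0.05 s, during which the arm holds its last target. There are 200 camera calls.

## Working session

There is one attempt and no reset: what is moved stays moved. The work goes in short steps, Python scripts to look and compute and a shell command to move; the robot and the scene stay as the last step left them, time stands still between calls to the robot, and variables do not carry over. Pictures are saved under pics/ and viewed, at most 10 in all, crops included, and the job is handed in when it is done.

```bash
ls; mkdir -p pics
python3 - <<'E'
from station import arm
import cv2,numpy as np
s=arm.get_state();print(s['t'],s['eef_pos'],s['ee_rot'],s['width'],arm.hold_point_z)
ims=[]
for c in ("scene","top"):
    p,d=arm.grab_frame(c);np.savez(f'/tmp/{c}.npz',p=p,d=d);
    cv2.imwrite(f'pics/{c}0.png',p[...,::-1])
    for th in ("cap","tab_a_face","pink_jar","dish","crate","blue_jar"):
        for r in arm.recognise(th,c)[:4]: print(c,th,r['score'],r['extent'])
E
```

```text
pics
0.0 [0.25696022 0.62363752 0.22562558] [ 3.13990447e+00 -1.33450999e-04 -3.90928628e-01] 0.08770614358507843 0.0188
scene cap 0.81 [351.4, 219.8, 36.1, 36.6]
scene cap 0.72 [403.3, 182.9, 16.6, 17.8]
scene cap 0.65 [462.4, 203.8, 31.5, 35.4]
scene cap 0.4 [281.4, 217.2, 49.0, 58.2]
scene tab_a_face 0.54 [378.2, 233.8, 9.6, 10.5]
scene pink_jar 0.94 [342.7, 223.2, 45.9, 55.4]
scene dish 0.78 [190.1, 146.3, 64.4, 53.3]
scene blue_jar 0.95 [400.0, 229.2, 53.8, 55.9]
scene blue_jar 0.25 [189.7, 144.0, 64.4, 54.3]
top cap 0.87 [182.0, 228.0, 27.6, 32.2]
top cap 0.66 [254.6, 155.5, 22.7, 21.6]
top cap 0.58 [243.8, 244.1, 15.6, 16.4]
top pink_jar 0.76 [250.7, 154.4, 35.5, 38.4]
top dish 0.86 [380.9, 184.1, 54.3, 58.5]
top crate 0.93 [200.2, 142.1, 142.5, 76.5]
top blue_jar 0.93 [202.8, 163.6, 46.4, 42.2]
```

View pics/scene0.png

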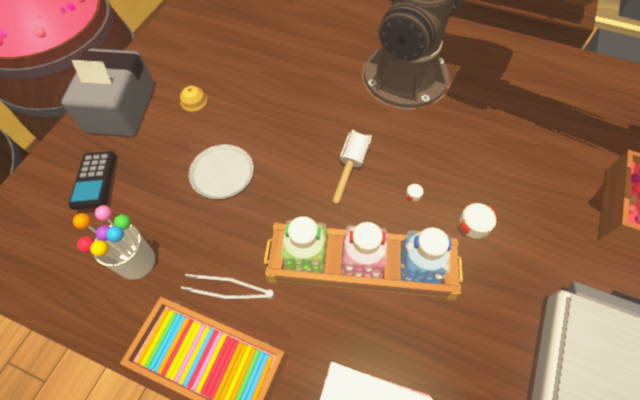

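View pics/top0.png

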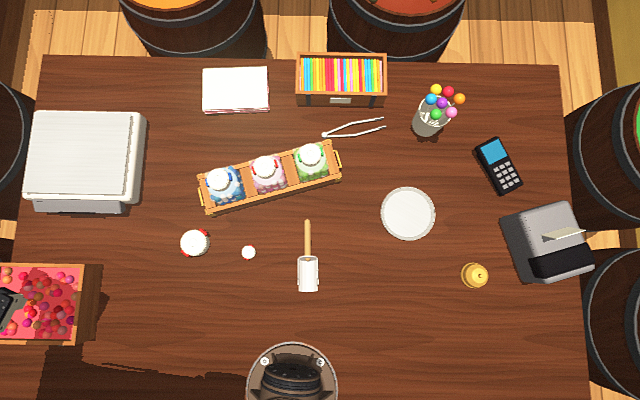

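The scene view has the pink jar in the middle pocket of the crate (cap ~367,237) and the steel dish at (221,172). In the top view they are at (267,167) and (408,213). Loose decoy caps lie at (195,243) and (249,252).

```bash
cat > h.py <<'E'
from station import arm
import numpy as np, cv2
from scipy.spatial.transform import Rotation as Ro
def cloud(c,d,s=None):
    k=arm.get_calibration(c);K=np.array(k['mtx']);v,u=np.mgrid[:400,:640]
    P=np.stack([(u-K[0,2])/K[0,0]*d,(v-K[1,2])/K[1,1]*d,d],-1)
    if c!='wrist': return (P-np.array(k['t']))@np.array(k['R'])
    M=np.array(k['mount']);P=P@M[:3,:3].T+M[:3,3]
    return P@Ro.from_euler('xyz',s['ee_rot']).as_matrix().T+np.array(s['eef_pos'])
def fitcircle(P):
    A=np.c_[2*P[:,:2],np.ones(len(P))];x=np.linalg.lstsq(A,(P[:,:2]**2).sum(1),rcond=None)[0]
    return x[:2],np.sqrt(x[2]+x[0]**2+x[1]**2)
E
python3 - <<'E'
from h import *
f=np.load('/tmp/top.npz');p,d=f['p'],f['d'];X=cloud('top',d)
def reg(n,l,t,w,h,z0,z1):
    Q=X[t:t+h,l:l+w].reshape(-1,3);Q=Q[(d[t:t+h,l:l+w].ravel()>0)&(Q[:,2]>z0)&(Q[:,2]<z1)]
    lo,hi=np.percentile(Q,[1,99],axis=0)
    print(n,len(Q),Q.mean(0).round(3),((lo+hi)/2).round(3),(hi-lo).round(3))
    return Q
reg('pinkcap',248,150,38,38,.145,.175)
reg('bluecap',203,160,40,40,.145,.175)
reg('greencap',292,138,40,40,.145,.175)
reg('dish',378,182,60,62,.002,.02)
reg('loose1',178,222,36,42,.012,.06)
reg('loose2',238,240,26,24,.008,.06)
print(X[213,408],X[167,267],X[155,440])
E
```

```text
pinkcap 414 [0.568 0.075 0.157] [0.569 0.075 0.155] [0.052 0.06  0.015]
bluecap 428 [0.534 0.188 0.157] [0.534 0.189 0.154] [0.051 0.061 0.015]
greencap 404 [ 0.603 -0.039  0.157] [ 0.604 -0.04   0.154] [0.051 0.058 0.014]
dish 2122 [ 0.479 -0.32   0.005] [ 0.482 -0.319  0.008] [0.168 0.163 0.011]
loose1 635 [0.382 0.274 0.037] [0.382 0.277 0.029] [0.07  0.067 0.031]
loose2 152 [0.359 0.128 0.02 ] [0.359 0.129 0.018] [0.039 0.035 0.015]
[ 0.47929609 -0.32213941 -0.00047972] [0.56758538 0.06891083 0.1545978 ] [ 0.65569207 -0.42231699 -0.00414883]
```

```bash
cat >> h.py <<'E'
def go(x,y,z,yaw=None):
    s=arm.get_state();R=Ro.from_euler('xyz',s['ee_rot']).as_matrix()
    dd=R.T@(np.array([x,y,z])-s['eef_pos']);y0=s['ee_rot'][2]
    t=0 if yaw is None else -np.degrees(yaw-y0)/5
    print('units',(dd/.025).round(2),'turn',round(t,2),'t',s['t'],'pos',s['eef_pos'].round(4),'rot',s['ee_rot'].round(4),'F',s['force'].round(1),'M',s['moment'].round(2),'w',round(s['width'],4),s['gripper_force'],'q',np.round(s['q'],2))
E
python3 - <<'E'
from h import *
print(arm.get_calibration('wrist'))
go(.569,.075,.30)
go(.5,.075,.30)
E
```

```text
{'mtx': array([[359.68336683,   0.        , 320.00533914],
       [  0.        , 359.68336683, 199.6182815 ],
       [  0.        ,   0.        ,   1.        ]]), 'mount': array([[-8.38669690e-05, -9.59046699e-01, -2.83247986e-01,
         7.76257272e-02],
       [ 9.99999834e-01, -2.41787861e-04,  5.22577041e-04,
        -1.13417407e-03],
       [-5.69661711e-04, -2.83247896e-01,  9.59046560e-01,
        -1.57932066e-01],
       [ 0.00000000e+00,  0.00000000e+00,  0.00000000e+00,
         1.00000000e+00]])}
units [19.9  15.56 -2.94] turn 0 t 0.7 pos [0.2571 0.6241 0.2266] rot [-3.1415  0.     -0.3908] F [0.7 0.7 0.6] M [-0.04  0.04  0.07] w 0.0879 0.0 q [ 1.47  0.36  0.01 -0.   -1.22 -0.29]
units [17.35 16.61 -2.94] turn 0 t 0.7 pos [0.2571 0.6241 0.2266] rot [-3.1415  0.     -0.3908] F [0.7 0.7 0.6] M [-0.04  0.04  0.07] w 0.0879 0.0 q [ 1.47  0.36  0.01 -0.   -1.22 -0.29]
```

```bash
python3 -m crank '[[[1.0,0.8,-0.8,0],[2.8,2.2,-2.0,0],[4.6,3.6,-2.9,0],[6.6,5.2,-2.9,0],[8.6,6.8,-2.9,0],[10.6,8.3,-2.9,0],[12.6,9.9,-2.9,0],[14.6,11.4,-2.9,0],[16.6,13.0,-2.9,0],[18.4,14.4,-2.9,0],[19.9,15.6,-2.9,0],[19.9,15.6,-2.9,0]]]' 0
python3 - <<'E'
from h import *
go(.569,.075,.30)
s=arm.get_state();p,d=arm.grab_frame('wrist');cv2.imwrite('pics/w1.png',p[...,::-1]);np.savez('/tmp/w1.npz',p=p,d=d,rot=s['ee_rot'],pos=s['eef_pos'])
for th in('cap','tab_a_face'):
  for r in arm.trace(th,'wrist')[:6]:
    m=r['mask'];X=cloud('wrist',d,s)[m&(d>0)];print(th,r['score'],r['extent'],np.median(X,0).round(4),(X.max(0)-X.min(0)).round(3))
X=cloud('wrist',d,s);m=(X[...,2]>.1535)&(X[...,2]<.165)&(d>0)&(np.hypot(X[...,0]-.569,X[...,1]-.075)<.045)
Q=X[m];c,r=fitcircle(cv2.convexHull(Q[:,:2].astype(np.float32))[:,0]);print('top',len(Q),Q.mean(0),c,r)
hsv=cv2.cvtColor(p,cv2.COLOR_RGB2HSV);red=((hsv[...,0]<6)|(hsv[...,0]>174))&(hsv[...,1]>150)&(X[...,2]>.125)&(d>0)
n,l,st,_=cv2.connectedComponentsWithStats(red.astype(np.uint8))
for i in range(1,n):
  if st[i,4]>15: Q=X[l==i];print(st[i],Q.mean(0).round(4),Q.min(0).round(4),Q.max(0).round(4))
E
```

```text
t: 2.2
eef_pos: [0.5695, 0.071, 0.2986]
ee_rot: [3.141, 0.0, -0.395]
force: [-0.2, -0.2, -0.4]
width: 0.0877
gripper_force: 0.0
units [-0.08 -0.14 -0.05] turn 0 t 2.2 pos [0.5695 0.071  0.2986] rot [ 3.1408e+00  3.0000e-04 -3.9510e-01] F [-0.2 -0.2 -0.4] M [0.01 0.04 0.03] w 0.0877 0.0 q [ 0.47  0.15 -0.1   0.   -1.32  0.71]
cap 0.78 [283.0, 148.8, 68.0, 64.9] [0.5753 0.0754 0.1573] [0.069 0.065 0.05 ]
cap 0.65 [330.4, 316.2, 23.9, 12.6] [0.3506 0.1339 0.0196] [0.265 0.091 0.384]
cap 0.63 [207.5, 312.5, 55.8, 51.4] [0.3895 0.2729 0.0387] [0.096 0.095 0.044]
top 2924 [0.5733497  0.07648856 0.15735941] [0.57243487 0.07645663] 0.027187961091156013
[329 153  17  20 130] [0.5834 0.0498 0.1514] [0.5736 0.0452 0.1459] [0.592  0.055  0.1536]
[281 198  16  18  79] [0.5632 0.1055 0.1516] [0.5537 0.1007 0.149 ] [0.5725 0.1093 0.1534]
```

View pics/w1.png

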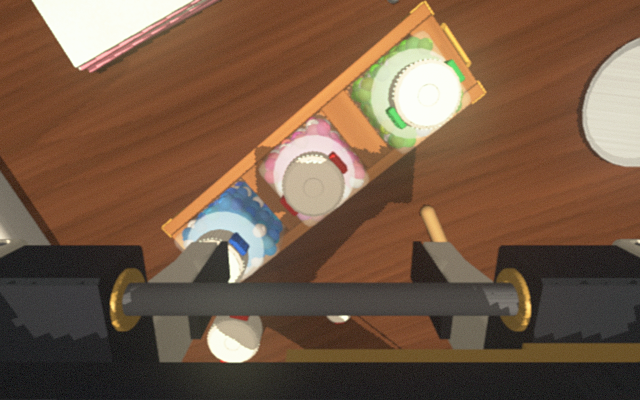

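The wrist view shows the pink cap at (313,185), with its red tabs at (338,162) and (289,206). Next I turn the tool to the tab axis, choosing the branch that leaves joint 6 room to turn anticlockwise, then take one closer look.

```bash
python3 -m crank '[[[0,0,0,1.0],[0,0,0.3,3],[0,-0.1,0.6,5],[0,-0.2,0.9,7],[0,-0.2,1.2,9],[0,-0.2,1.4,11],[0,-0.2,1.4,13],[0,-0.2,1.4,15],[0,-0.2,1.4,17],[0,-0.2,1.4,19],[0,-0.2,1.4,21],[0,-0.2,1.4,23]]]' 0
python3 -m crank '[[[0,0,0,2],[0,0,0,3.6],[0,0,0,4.4],[0,0,0,4.4],[0,0,0,4.4]]]' 0
cat > look.py <<'E'
from h import *
import sys
c0=np.array([float(sys.argv[1]),float(sys.argv[2])]);n=sys.argv[3]
s=arm.get_state();p,d=arm.grab_frame('wrist');cv2.imwrite(f'pics/{n}.png',p[...,::-1])
go(*c0,.129)
X=cloud('wrist',d,s);m=(X[...,2]>.1535)&(X[...,2]<.165)&(d>0)&(np.hypot(X[...,0]-c0[0],X[...,1]-c0[1])<.045)
Q=X[m];c,r=fitcircle(cv2.convexHull(Q[:,:2].astype(np.float32))[:,0]);print('top',len(Q),Q.mean(0),c,r)
hsv=cv2.cvtColor(p,cv2.COLOR_RGB2HSV);red=((hsv[...,0]<6)|(hsv[...,0]>174))&(hsv[...,1]>150)&(X[...,2]>.125)&(d>0)&(np.hypot(X[...,0]-c0[0],X[...,1]-c0[1])<.05)
k,l,st,_=cv2.connectedComponentsWithStats(red.astype(np.uint8));cs=[]
for i in range(1,k):
  if st[i,4]>15:
    Q=X[l==i];cs.append(Q.mean(0));print(st[i],Q.mean(0).round(4),Q.min(0).round(4),Q.max(0).round(4),'edge deg',np.degrees(np.arctan2(*cv2.fitLine(Q[:,:2].astype(np.float32),cv2.DIST_L2,0,.01,.01)[1::-1,0])))
if len(cs)==2: v=cs[1]-cs[0];print('mid',(cs[0]+cs[1])/2,'deg',np.degrees(np.arctan2(v[1],v[0])))
E
python3 look.py .572 .0765 w2
```

```text
t: 3.85
eef_pos: [0.57, 0.0802, 0.2644]
ee_rot: [-3.142, 0.001, -2.401]
force: [0.4, 0.3, 0.1]
width: 0.0874
gripper_force: 0.0
t: 4.47
eef_pos: [0.5703, 0.0794, 0.2643]
ee_rot: [3.142, 0.0, -2.779]
force: [0.3, -0.3, 0.6]
width: 0.0879
gripper_force: 0.0
units [-0.02 -0.13  5.41] turn 0 t 4.525 pos [0.5703 0.0792 0.2642] rot [ 3.1415e+00  3.0000e-04 -2.7796e+00] F [ 0.3 -0.7 -0.8] M [ 0.05 -0.14 -0.01] w 0.0876 0.0 q [ 0.48  0.17 -0.15 -0.   -1.24 -1.69]
top 3641 [0.57076414 0.07729578 0.157473  ] [0.57155661 0.07775994] 0.027188596449587425
[277 179   7  27 136] [0.5798 0.0492 0.1513] [0.5714 0.0453 0.1418] [0.59   0.0544 0.1532] edge deg 16.188875
[351 181   7  27 121] [0.561  0.1044 0.1515] [0.5529 0.0995 0.1424] [0.5708 0.1092 0.1537] edge deg 21.88004
mid [0.57040112 0.07683582 0.15140054] deg 108.85642516795485
```

View pics/w2.png

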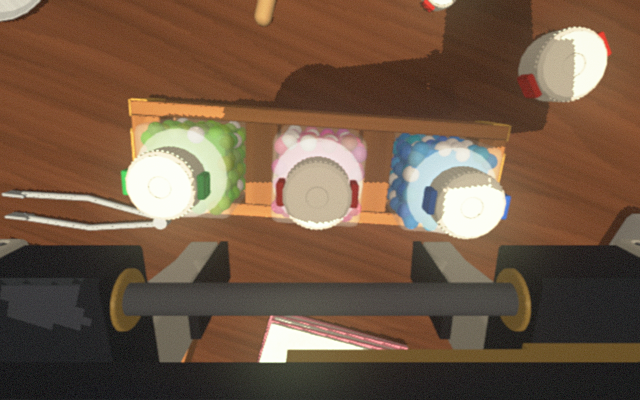

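Wrist view 2 shows the pink cap at (317,195), centred between the fingers, with its red tabs at (280,192) and (354,194). The tab axis is about 109° in the world frame, so I descend with a small correction.

```bash
python3 -m crank '[[[0,-0.05,0.6,0.25],[-0.03,-0.1,1.8,0.25],[-0.03,-0.1,3.0,0.25],[-0.03,-0.1,4.0,0.25],[-0.03,-0.1,4.8,0.25],[-0.03,-0.1,5.2,0.25],[-0.03,-0.1,5.4,0.25],[-0.03,-0.1,5.4,0.25],[-0.03,-0.1,5.4,0.25]]]' 0
python3 -c "
from h import *
go(.572,.077,.129)"
```

```text
t: 5.65
eef_pos: [0.5725, 0.0767, 0.1298]
ee_rot: [3.142, 0.001, -2.804]
force: [0.6, 0.2, -0.7]
width: 0.0875
gripper_force: 0.0
units [0.01 0.02 0.03] turn 0 t 5.65 pos [0.5725 0.0767 0.1298] rot [ 3.1416e+00  1.3000e-03 -2.8037e+00] F [ 0.6  0.2 -0.7] M [ 0.09 -0.14 -0.02] w 0.0875 0.0 q [ 0.47  0.28 -0.34  0.   -0.95 -1.7 ]
```

```bash
python3 -m crank '[[[0,0,0,0],[0,0,0,0],[0,0,0,0],[0,0,0,0],[0,0,0,0],[0,0,0,0],[0,0,0,0],[0,0,0,0]]]' 1 25
python3 -c "
from h import *
go(.572,.077,.129)"
```

```text
t: 6.65
eef_pos: [0.5721, 0.0766, 0.1292]
ee_rot: [3.141, 0.0, -2.804]
force: [-1.4, 3.2, 3.5]
width: 0.0557
gripper_force: 25.0
units [-0.    0.01  0.01] turn 0 t 6.65 pos [0.5721 0.0766 0.1292] rot [ 3.1415e+00  3.0000e-04 -2.8037e+00] F [-1.4  3.2  3.5] M [1.29 0.72 0.  ] w 0.0557 24.999027913436294 q [ 0.47  0.28 -0.34 -0.   -0.95 -1.7 ]
```

```bash
python3 -m crank '[[[0,0,0,-0.3],[0,0,0,-0.8],[0,0,0,-1.4],[0,0,0,-2.0],[0,0,0,-2.6],[0,0,0,-3.2],[0,0,0,-3.8],[0,0,0,-4.2],[0,0,0,-4.4],[0,0,0,-4.4]]]'
python3 -c "
from h import *
go(.572,.077,.129)"
```

```text
t: 7.9
eef_pos: [0.5723, 0.0763, 0.1292]
ee_rot: [-3.141, 0.0, -2.42]
force: [2.4, -0.4, 3.0]
width: 0.0557
gripper_force: 25.0
units [-0.01  0.03  0.01] turn 0 t 7.9 pos [0.5723 0.0763 0.1292] rot [-3.1411  0.     -2.4197] F [ 2.4 -0.4  3. ] M [-0.35 -0.61  0.07] w 0.0557 24.99917111475952 q [ 0.47  0.28 -0.34  0.   -0.95 -1.32]
```

```bash
cat > g.py <<'E'
from h import *
import sys
s=arm.get_state();print('GUARD yaw',np.degrees(s['ee_rot'][2]).round(2),'Mz',s['moment'][2].round(3),'F',s['force'].round(1),s['t'],'q-eff6',np.round(s['joint_efforts'][5],3))
sys.exit(abs(s['moment'][2])>.28)
E
c(){ grep -v -e eef -e width -e grip -e rot -e force -e '^t:' ; }
{ python3 g.py && python3 -m crank '[[[0,0,0,-0.15],[0,0,0,-0.3]]]' && python3 g.py && python3 -m crank '[[[0,0,0,-0.15],[0,0,0,-0.3]]]' && python3 g.py && python3 -m crank '[[[0,0,0,-0.15],[0,0,0,-0.3]]]' && python3 g.py && python3 -m crank '[[[0,0,0,-0.15],[0,0,0,-0.3]]]' && python3 g.py && python3 -m crank '[[[0,0,0,-0.15],[0,0,0,-0.3]]]' && python3 g.py && python3 -m crank '[[[0,0,0,-0.15],[0,0,0,-0.3]]]' && python3 g.py && python3 -m crank '[[[0,0,0,-0.15],[0,0,0,-0.3]]]' && python3 g.py && python3 -m crank '[[[0,0,0,-0.15],[0,0,0,-0.3]]]' && python3 g.py; } | c
```

```text
GUARD yaw -138.64 Mz 0.075 F [ 2.4 -0.4  3. ] 7.9 q-eff6 0.163False
```

```bash
sed -i 's/sys.exit(\(.*\))$/sys.exit(int(\1))/' g.py
c(){ grep -v -e eef -e width -e grip -e rot -e force -e '^t:' ; }
{ python3 g.py && python3 -m crank '[[[0,0,0,-0.15],[0,0,0,-0.3]]]' && python3 g.py && python3 -m crank '[[[0,0,0,-0.15],[0,0,0,-0.3]]]' && python3 g.py && python3 -m crank '[[[0,0,0,-0.15],[0,0,0,-0.3]]]' && python3 g.py && python3 -m crank '[[[0,0,0,-0.15],[0,0,0,-0.3]]]' && python3 g.py && python3 -m crank '[[[0,0,0,-0.15],[0,0,0,-0.3]]]' && python3 g.py && python3 -m crank '[[[0,0,0,-0.15],[0,0,0,-0.3]]]' && python3 g.py && python3 -m crank '[[[0,0,0,-0.15],[0,0,0,-0.3]]]' && python3 g.py && python3 -m crank '[[[0,0,0,-0.15],[0,0,0,-0.3]]]' && python3 g.py; } | c
```

```text
GUARD yaw -138.64 Mz 0.075 F [ 2.4 -0.4  3. ] 7.9 q-eff6 0.163
GUARD yaw -137.1 Mz -0.086 F [ 1.2 -1.5  3. ] 8.15 q-eff6 -0.124
GUARD yaw -135.59 Mz -0.053 F [ 1.4 -1.7  3. ] 8.4 q-eff6 -0.115
GUARD yaw -134.09 Mz -0.106 F [ 0.5 -0.5  3.9] 8.65 q-eff6 -0.119
GUARD yaw -132.59 Mz -0.119 F [ 0.5 -0.6  4.3] 8.9 q-eff6 -0.122
GUARD yaw -131.09 Mz -0.063 F [-0.6 -0.7  4.6] 9.15 q-eff6 -0.127
GUARD yaw -129.59 Mz -0.05 F [-0.7  0.7  5.2] 9.4 q-eff6 -0.13
GUARD yaw -128.09 Mz -0.016 F [0.6 0.5 5.7] 9.65 q-eff6 -0.132
GUARD yaw -126.59 Mz -0.031 F [ 0.1 -0.5  5.5] 9.9 q-eff6 -0.132
```

```bash
sed -i "s/^sys.exit.*/sys.exit(int(abs(s['moment'][2])>.28 or abs(s['joint_efforts'][5])>.24))/" g.py
c(){ grep -v -e eef -e width -e grip -e rot -e force -e '^t:' ; }
{ python3 g.py && python3 -m crank '[[[0,0,0,-0.15],[0,0,0,-0.3]]]' && python3 g.py && python3 -m crank '[[[0,0,0,-0.15],[0,0,0,-0.3]]]' && python3 g.py && python3 -m crank '[[[0,0,0,-0.15],[0,0,0,-0.3]]]' && python3 g.py && python3 -m crank '[[[0,0,0,-0.15],[0,0,0,-0.3]]]' && python3 g.py && python3 -m crank '[[[0,0,0,-0.15],[0,0,0,-0.3]]]' && python3 g.py && python3 -m crank '[[[0,0,0,-0.15],[0,0,0,-0.3]]]' && python3 g.py && python3 -m crank '[[[0,0,0,-0.15],[0,0,0,-0.3]]]' && python3 g.py && python3 -m crank '[[[0,0,0,-0.15],[0,0,0,-0.3]]]' && python3 g.py && python3 -m crank '[[[0,0,0,-0.15],[0,0,0,-0.3]]]' && python3 g.py && python3 -m crank '[[[0,0,0,-0.15],[0,0,0,-0.3]]]' && python3 g.py && python3 -m crank '[[[0,0,0,-0.15],[0,0,0,-0.3]]]' && python3 g.py && python3 -m crank '[[[0,0,0,-0.15],[0,0,0,-0.3]]]' && python3 g.py && python3 -m crank '[[[0,0,0,-0.15],[0,0,0,-0.3]]]' && python3 g.py && python3 -m crank '[[[0,0,0,-0.15],[0,0,0,-0.3]]]' && python3 g.py && python3 -m crank '[[[0,0,0,-0.15],[0,0,0,-0.3]]]' && python3 g.py; } | c
```

```text
GUARD yaw -126.59 Mz -0.031 F [ 0.1 -0.5  5.5] 9.9 q-eff6 -0.132
GUARD yaw -125.09 Mz -0.045 F [-1.2  0.   4.8] 10.15 q-eff6 -0.133
GUARD yaw -123.59 Mz 0.016 F [-0.2 -0.   5.2] 10.4 q-eff6 -0.133
GUARD yaw -122.09 Mz -0.037 F [ 0.8 -0.2  4.2] 10.65 q-eff6 -0.133
GUARD yaw -120.59 Mz -0.026 F [-0.1  0.3  4.7] 10.9 q-eff6 -0.133
GUARD yaw -119.09 Mz -0.013 F [0.5 0.8 5.2] 11.15 q-eff6 -0.133
GUARD yaw -117.59 Mz -0.069 F [-0.2 -0.8  4.6] 11.4 q-eff6 -0.134
GUARD yaw -116.09 Mz -0.031 F [-0.5 -0.3  5.4] 11.65 q-eff6 -0.134
GUARD yaw -114.59 Mz 0.002 F [-0.2  0.9  4.6] 11.9 q-eff6 -0.135
GUARD yaw -113.09 Mz -0.073 F [-0.4  0.3  4.7] 12.15 q-eff6 -0.136
GUARD yaw -111.59 Mz -0.022 F [0.1 0.5 5.6] 12.4 q-eff6 -0.137
GUARD yaw -110.09 Mz -0.074 F [ 0.4 -0.3  5.5] 12.65 q-eff6 -0.138
GUARD yaw -108.59 Mz -0.099 F [-0.8  0.1  6.2] 12.9 q-eff6 -0.074
GUARD yaw -107.11 Mz -0.187 F [-1.8  0.6  5.9] 13.15 q-eff6 -0.033
GUARD yaw -105.62 Mz -0.202 F [-0.9  0.7  6.7] 13.4 q-eff6 0.07
GUARD yaw -104.12 Mz -0.287 F [-0.7  0.5  6.3] 13.65 q-eff6 0.093
```

Torque started to climb at a yaw of about -109°, some 51° from the start. Two more small steps will confirm the stop, well below 0.8 N m.

```bash
sed -i "s/^sys.exit.*/sys.exit(int(abs(s['moment'][2])>.42))/" g.py
c(){ grep -v -e eef -e width -e grip -e rot -e force -e '^t:' ; }
{ python3 -m crank '[[[0,0,0,-0.1],[0,0,0,-0.2]]]' && python3 g.py && python3 -m crank '[[[0,0,0,-0.1],[0,0,0,-0.2]]]' && python3 g.py && python3 -m crank '[[[0,0,0,0],[0,0,0,0]]]' && python3 g.py; } | c
python3 -c "
from h import *
go(.572,.077,.129)
p,d=arm.grab_frame('top');cv2.imwrite('pics/t2.png',cv2.resize(p[130:225,190:350,::-1],None,fx=5,fy=5))"
```

```text
GUARD yaw -103.15 Mz -0.456 F [-2.4  0.6  6. ] 13.9 q-eff6 0.373
units [-0.02 -0.01  0.  ] turn 0 t 13.9 pos [0.5717 0.0764 0.129 ] rot [ 3.1409e+00 -1.0000e-04 -1.8002e+00] F [-2.4  0.6  6. ] M [ 0.18  0.47 -0.46] w 0.0555 25.012244604877196 q [ 0.47  0.28 -0.34 -0.   -0.95 -0.7 ]
```

View pics/t2.png

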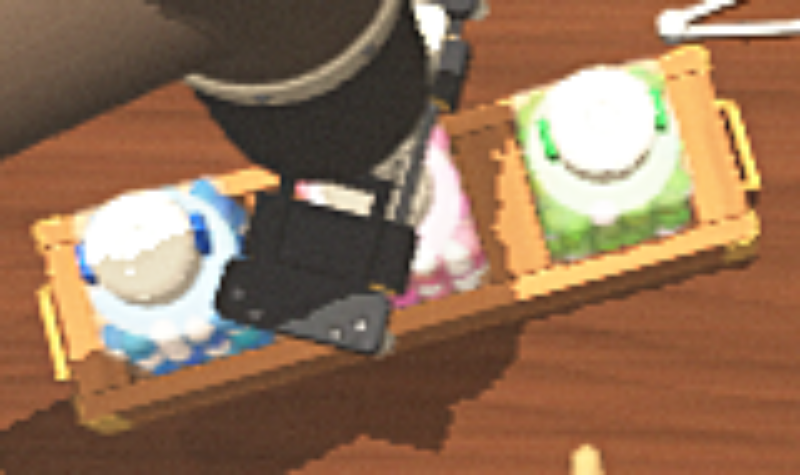

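The crop shows the gripper over the pink jar, which has rotated slightly within its pocket while its neighbours stand untouched. The torque rose sharply to 0.46 N m, so this is the stop. I ease back a little and lift slowly.

```bash
cat > f.py <<'E'
from h import *
import sys
s=arm.get_state();print('G z',s['eef_pos'][2].round(4),'Mz',s['moment'].round(2),'F',s['force'].round(1),s['t'],s['width'].__round__(4))
sys.exit(int(s['force'][2]<-6))
E
c(){ grep -v -e eef -e width -e grip -e rot -e force -e '^t:' ; }
{ python3 -m crank '[[[0,0,0,0.2],[0,0,0,0.2]]]' && python3 g.py && python3 f.py && python3 -m crank '[[[0,0,-0.05,0],[0,0,-0.12,0],[0,0,-0.12,0]]]' && python3 f.py && python3 -m crank '[[[0,0,-0.1,0],[0,0,-0.2,0]]]' && python3 f.py && python3 -m crank '[[[0,0,-0.1,0],[0,0,-0.2,0]]]' && python3 f.py && python3 -m crank '[[[0,0,-0.1,0],[0,0,-0.2,0]]]' && python3 f.py && python3 -m crank '[[[0,0,-0.15,0],[0,0,-0.4,0]]]' && python3 f.py && python3 -m crank '[[[0,0,-0.15,0],[0,0,-0.4,0]]]' && python3 f.py && python3 -m crank '[[[0,0,-0.3,0],[0,0,-0.8,0],[0,0,-1.5,0],[0,0,-2.0,0],[0,0,-2,0],[0,0,-2,0]]]' && python3 f.py; } | c
```

```text
GUARD yaw -104.15 Mz -0.245 F [-1.1  0.8  5.9] 14.2 q-eff6 0.102
G z 0.1291 Mz [ 0.23  0.49 -0.25] F [-1.1  0.8  5.9] 14.2 0.0554
G z 0.1315 Mz [ 0.37  0.16 -0.14] F [-0.4  1.1 -1.2] 14.575 0.0558
G z 0.1369 Mz [ 0.16  0.43 -0.05] F [-1.8  0.7 -1.5] 14.825 0.0559
G z 0.1425 Mz [ 0.13  0.16 -0.02] F [-0.1  1.1 -0.4] 15.075 0.0556
G z 0.1474 Mz [ 0.16  0.03 -0.  ] F [-0.3 -0.1 -0.1] 15.325 0.0557
G z 0.1574 Mz [ 0.07 -0.03 -0.03] F [ 1.   0.5 -0.5] 15.575 0.0555
G z 0.1674 Mz [ 0.07 -0.1  -0.  ] F [-0.7 -0.5 -1.1] 15.825 0.0558
G z 0.2166 Mz [ 0.11 -0.07 -0.01] F [-0.3  0.  -1.1] 16.575 0.056
```

Cap is off and free (no residual force). Now to the dish.

Run:
```python
from h import *
f=np.load('/tmp/top.npz');p,d=f['p'],f['d'];X=cloud('top',d)
m=np.zeros(d.shape,bool);m[182:244,378:440]=1;m&=(X[...,2]>.004)&(X[...,2]<.02)&(d>0)
Q=X[m];print(fitcircle(cv2.convexHull(Q[:,:2].astype(np.float32))[:,0]))
go(.48,-.32,.17)
```

```text
(array([ 0.48510025, -0.32405121]), np.float64(0.10102800953260765))
units [16.27 -0.32  1.87] turn 0 t 16.575 pos [0.5717 0.0765 0.2166] rot [ 3.1409e+00 -2.0000e-04 -1.8177e+00] F [-0.3  0.  -1.1] M [ 0.11 -0.07 -0.01] w 0.056 24.99873137785471 q [ 0.47  0.21 -0.22 -0.   -1.14 -0.72]
```

```bash
python3 -m crank '[[[0.5,0,0,0],[1.7,0,0,0],[3.4,0,0,0],[5.2,-0.1,0,0],[7.0,-0.1,0,0],[8.8,-0.2,0,0],[10.6,-0.2,0,0],[12.4,-0.3,0,0],[14.0,-0.3,0,0],[15.4,-0.3,0,0],[16.1,-0.3,0,0],[16.3,-0.3,0,0]]]'
python3 -m crank '[[[0,0,0,0],[0,0,0,0]]]'
python3 - <<'E'
from h import *
s=arm.get_state();p,d=arm.grab_frame('wrist');cv2.imwrite('pics/w3.png',p[...,::-1])
go(.48,-.32,.03)
X=cloud('wrist',d,s)
for r in arm.trace('dish','wrist')[:2]:
    Q=X[r['mask']&(d>0)];Q=Q[(Q[:,2]>-.005)&(Q[:,2]<.02)];print(r['score'],r['extent'],len(Q),Q.mean(0),np.percentile(Q,[1,99],axis=0),fitcircle(cv2.convexHull(Q[:,:2].astype(np.float32))[:,0]))
E
```

```text
t: 18.08
eef_pos: [0.479, -0.3214, 0.2166]
ee_rot: [3.141, 0.0, -1.819]
force: [0.7, 0.1, -1.0]
width: 0.0555
gripper_force: 25.0
t: 18.32
eef_pos: [0.48, -0.3197, 0.2171]
ee_rot: [-3.142, 0.0, -1.817]
force: [0.2, 0.6, -0.8]
width: 0.0557
gripper_force: 25.0
units [0.01 0.   7.49] turn 0 t 18.375 pos [ 0.4801 -0.3197  0.2171] rot [-3.1415e+00  1.0000e-04 -1.8165e+00] F [ 0.6 -0.4 -1. ] M [ 0.14 -0.06  0.04] w 0.0553 24.998778581502847 q [-0.25  0.2  -0.22 -0.   -1.14  0.  ]
0.76 [247.9, 96.2, 149.0, 127.6] 14779 [ 0.47641483 -0.32882041  0.00379336] [[ 0.40641395 -0.39039846  0.00093357]
 [ 0.55269451 -0.25927186  0.0111727 ]] (array([ 0.47961558, -0.31700793]), np.float64(0.07753804373317354))
```

View pics/w3.png

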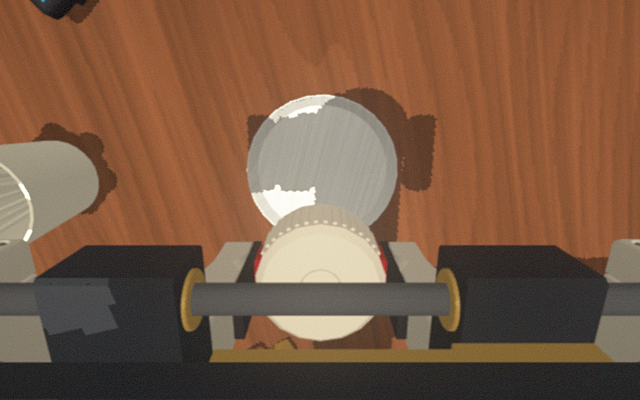

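Wrist view 3 shows the cap held upright at (320,275), with the dish behind it at (322,165). The dish centre fits to (0.480, -0.317) with radius 77.5 mm, which matches the given size. Lowering now.

```bash
python3 -m crank '[[[0,0,0.5,0],[-0.1,0.05,1.7,0],[-0.1,0.05,3.2,0],[-0.1,0.05,4.8,0],[-0.1,0.05,6.2,0],[-0.1,0.05,7.3,0],[-0.1,0.05,7.9,0],[-0.1,0.05,8.1,0],[-0.1,0.05,8.1,0],[-0.1,0.05,8.1,0]]]'
cat > d.py <<'E'
from h import *
import sys
s=arm.get_state();print('G z',s['eef_pos'].round(4),'F',s['force'].round(1),s['t'])
sys.exit(int(s['force'][2]>3))
E
c(){ grep -v -e eef -e width -e grip -e rot -e force -e '^t:' ; }
{ python3 d.py && python3 -m crank '[[[0,0,0.04,0],[0,0,0.08,0]]]' && python3 d.py && python3 -m crank '[[[0,0,0.04,0],[0,0,0.08,0]]]' && python3 d.py && python3 -m crank '[[[0,0,0.04,0],[0,0,0.08,0]]]' && python3 d.py && python3 -m crank '[[[0,0,0.02,0],[0,0,0.04,0]]]' && python3 d.py && python3 -m crank '[[[0,0,0.02,0],[0,0,0.04,0]]]' && python3 d.py && python3 -m crank '[[[0,0,0.02,0],[0,0,0.04,0]]]' && python3 d.py && python3 -m crank '[[[0,0,0.02,0],[0,0,0.04,0]]]' && python3 d.py && python3 -m crank '[[[0,0,0.02,0],[0,0,0.04,0]]]' && python3 d.py; } | c
```

```text
t: 19.68
eef_pos: [0.4799, -0.3179, 0.0156]
ee_rot: [-3.14, -0.0, -1.817]
force: [0.7, 0.7, 0.1]
width: 0.0554
gripper_force: 25.0
G z [ 0.4799 -0.3179  0.0156] F [0.7 0.7 0.1] 19.675
G z [ 0.4794 -0.3178  0.013 ] F [ 0.4 -0.4 -0.5] 19.925
G z [ 0.4792 -0.3177  0.0105] F [-0.2  0.4 -1.1] 20.175
G z [ 0.4791 -0.3177  0.0084] F [ 0.2  0.1 -0.5] 20.425
G z [ 0.4792 -0.3177  0.0075] F [ 0.  -0.5  0.7] 20.675
G z [ 0.4792 -0.3177  0.0065] F [-0.5  0.1 -0.4] 20.925
G z [ 0.4792 -0.3177  0.0055] F [ 0.6 -0.9  0.4] 21.175
G z [ 0.4793 -0.3178  0.005 ] F [-1.5  2.2  8.4] 21.425
```

Contact came at the expected height. I open only partway so the fingers stay clear of the rim.

```bash
python3 -m crank '[[[0,0,0,0],[0,0,0,0],[0,0,0,0],[0,0,0,0],[0,0,0,0]]]' 0.16
python3 -m crank '[[[0,0,-0.1,0],[0,0,-0.4,0],[0,0,-1,0],[0,0,-2,0],[0,0,-3.5,0],[0,0,-5,0],[0,0,-6.5,0],[0,0,-7.5,0],[0,0,-8,0],[0,0,-8,0]]]'
python3 -m crank '[[[-0.5,0,0,0],[-1.5,0,0,0],[-3,0,0,0],[-4,0,0,0],[-4.3,0,0,0],[-4.3,0,0,0]]]'
python3 - <<'E'
from h import *
go(.48,-.317,.2)
p,d=arm.grab_frame('scene');a=cv2.resize(p[120:310,170:480,::-1],None,fx=2.5,fy=2.5)
cv2.imwrite('pics/s4.png',a)
s=arm.get_state();p,d=arm.grab_frame('wrist');cv2.imwrite('pics/w4.png',p[...,::-1]);X=cloud('wrist',d,s)
m=(d>0)&(np.hypot(X[...,0]-.48,X[...,1]+.317)<.06)&(X[...,2]>.028)&(X[...,2]<.05);Q=X[m];print(len(Q),Q.mean(0),np.percentile(Q,[2,98],axis=0),fitcircle(cv2.convexHull(Q[:,:2].astype(np.float32))[:,0]))
E
```

```text
t: 22.05
eef_pos: [0.4791, -0.3177, 0.0044]
ee_rot: [3.141, 0.0, -1.818]
force: [0.4, -0.4, -0.6]
width: 0.0736
gripper_force: 0.0
t: 23.3
eef_pos: [0.4794, -0.3178, 0.2055]
ee_rot: [-3.14, 0.0, -1.818]
force: [-0.3, -0.3, -1.1]
width: 0.0736
gripper_force: 0.0
t: 24.05
eef_pos: [0.5052, -0.2129, 0.2038]
ee_rot: [3.14, -0.0, -1.816]
force: [-0.2, 0.8, -0.3]
width: 0.0735
gripper_force: 0.0
units [ 4.28 -0.03  0.15] turn 0 t 24.05 pos [ 0.5052 -0.2129  0.2038] rot [ 3.1403e+00 -2.0000e-04 -1.8165e+00] F [-0.2  0.8 -0.3] M [ 0.02 -0.06 -0.04] w 0.0735 0.0 q [-0.04  0.17 -0.3  -0.   -1.1  -0.2 ]
3417 [ 0.48012469 -0.31829098  0.03318308] [[ 0.45501331 -0.34219546  0.02854164]
 [ 0.50533887 -0.29387653  0.0352997 ]] (array([ 0.48086234, -0.31812968]), np.float64(0.028753243808273474))
```

View pics/s4.png

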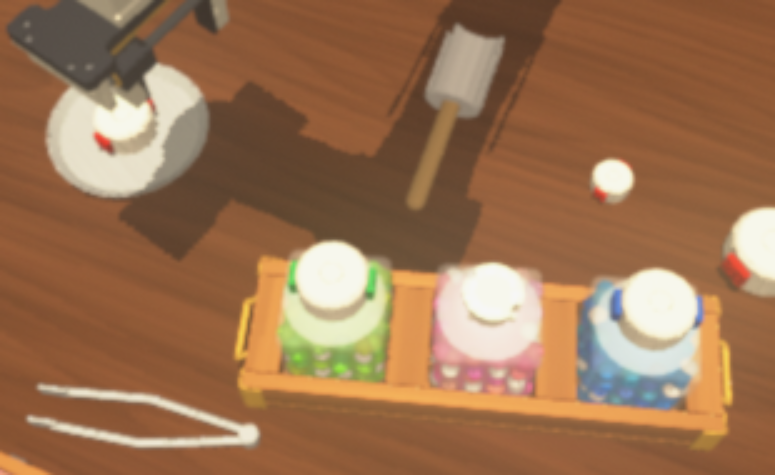

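View pics/w4.png

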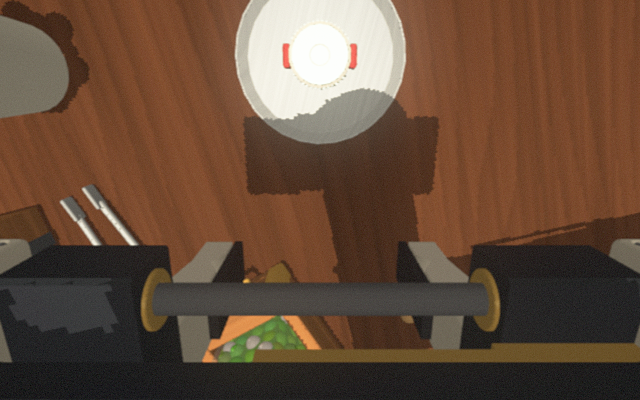

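The cap stands upright in the middle of the dish (wrist 320,55; top at 34 mm, as expected). The jar is open in its pocket (scene crop 490,320), and the blue and green jars are in place. Nothing is touching the gripper.

```bash
python3 -c "
from station import arm
print(arm.job_done())"
```

```text
the job is handed in; nothing more can be done
None
```

The pink jar is open and still in its pocket; its cap stands upright in the middle of the steel dish, the other jars were left alone, and the job was handed in at about 24 s of the 64 s allowed.

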